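Set the end stop of a wine-bottle labelling jig

ROBOT

A 7-joint arm with a two-finger parallel gripper is mounted at the origin on the work surface. World frame = base frame: x ahead of the robot, y to its left, z up, the work surface at z = 0. Lengths are in m, angles in rad, forces in N, time in s.
With the tool pointing down it reaches from about 0.425 to 0.875 m from the base axis. Payload 4.7 kg.
Tool frame: the origin (TCP) lies between the finger pads; the fingertips stand 14 mm ahead of it and the grasp point (between the pads) lies 5 mm behind it; z points along the fingers, y is the line along which they close (so a half turn about z gives the same grasp; the last joint's range is limited). The gripper opens to 87 mm and grips with 3 to 60 N. Pads are 19 mm wide; open, the fingers measure 117 mm over their backs; the gripper's body (75 mm by 190 mm) begins 51 mm behind the grasp point.
Start: joints at [1.237, 0.321, -0.07, 1.45, 0.023, 1.371, -0.057], TCP at [0.222, -0.611, 0.237] pointing down, gripper open.
Joint ranges: [-2.86, 2.86], [-0.3, 2.09], [-1.38, 1.24], [0.06, 2.45], [-1.56, 4.7], [0.09, 2.05], [-2.69, 2.69]. Speed limits (rad/s): [2.57, 2.57, 3.14, 3.14, 3.14, 3.14, 3.14].

INTERFACE

Orientations are given as a rotation vector (axis times angle).
In Python, from bench import ctrl gives the robot as it stands.
- The arm moves only by the shell command python3 -m inch 'ROWS' [OPENING] [FORCE]. ROWS is JSON, a list of rows, each a list of 6 numbers: the shift along the world's x, y, z in mm, then the turn, a rotation vector about the world's x, y, z in degrees. In form: [[tx, ty, tz, rx, ry, rz], ...]. A call has 1 to 20 rows; each row is the pose to reach, as a shift and turn from the pose commanded when the call began; what a row does not reach only later rows make up. A row lasts 1/8 s, in which the tool goes at most 62.5 mm and 10.7 degrees, less where a joint would pass 70% of its speed; a pose out of reach is approached as far as the arm can. A call with a gripper value outside its range is refused whole. OPENING is the finger opening in mm, from 0 to 87, set as the call begins (- or left out, the last holds). The fingers move at their own pace and stop on an object; FORCE is the grip in N (left out, the last holds). Time passes only in rows, so rows that repeat a pose let the fingers close. It gives the time, the measured TCP pose, the force, the opening and the grip force at its end, in the units of the state.
- ctrl.get_state(): the state, without advancing time (a new reading comes with each control period).
- ctrl.get_image(name): name is "side" or "top"; returns (picture, depth): 480x640x3 uint8, red, green, blue; 480x640 float32, m along the optical axis (not along the pixel's ray), 0 where there is no reading.
- ctrl.camera_params(name): a dict with "mtx" (3x3 intrinsics, pixels), "dist_coeffs" ([k1, k2, p1, p2, k3] as OpenCV has them; the pictures are not rectified), "T" (4x4, takes a point from camera to world coordinates). Camera axes: x right, y down, z forward; pixel columns grow to the right and rows downward; lengths in m; the calibration is good to about 2 mm. A picture is of the moment at which its call begins. camera_params takes no time and is no camera call.
- ctrl.close_job(): hands the job in; it is judged then, once.
The state is a dict: "time": time; "joint_positions": joint angles; "qd": joint speeds; "joint_torque": joint torques, N m; "position": TCP position; "tool_rot": TCP orientation; "ft_force": force on the tool from outside, world axes, zero at the start; "torque": the same for the moment, N m; "grip_width": opening from 0.0 (shut) to 1.0 (fully open); "grip_force": force on a finger pad.
Only numpy, scipy, OpenCV 4.12 (cv2) and the standard library are available. Lean on these libraries where they do the work, as an engineer would, in place of code of your own. Each camera call takes 0.05 s, during which the arm holds its last target. There are 200 camera calls.

TASK

Set up the labelling jig for the bottle: with the outside of your fingers, push the dark wooden end stop from behind, along its rail towards the lying bottle, until its spring plunger drops into the notch, and leave it seated there without driving it past the notch. Do not grip the stop, do not touch its plunger or the cork pad on its front, and leave the bottles, the glass and the label roll where they are.

Things in the scene. Friction and masses are not known exactly. Their poses are not given: they have to be found in the camera images.
- jig: labelling jig, fixed: oak board 190 (x) x 740 (y) x 18 mm, y from -300 to +440. Origin on the table under the rail's centre line; z up, +y along the rail to the lying bottle (the push direction). Two guide rails (tops 32 mm above the table, 14 mm wide, at x -36 and +36) run from y -285 to +55; past y +77 two steel bars cradle the bottle. Place and yaw vary
- notch (a point): point on the axis where the plunger stands when seated, 30 mm above the table, level with the index bar's top; y axis = jig +y. It lies in a dark V notch across the bar, 14 mm long at the top, 7 mm deep, slope 40 degrees on the side the stop comes from, 50 degrees on the far side
- index_bar: aluminium index bar, fixed, lying along the rail between the guide rails, 24 mm wide, 12 mm high, top 30 mm above the table, with the V notch in it; origin on its underside below notch, axes as the jig. Its place along the rail varies by 60 mm
- stop (a joint): travel of the end stop, m, 0 to 0.26, growing towards the bottle; plunger axis at jig y = -0.200 + this. It stays where left and cannot leave the rail. Pushing takes 2 to 3 N; at the notch resistance vanishes and the spring pulls the stop the last 6 mm in by itself; going on then takes about 13 to 17 N, beyond which it climbs out on the far side
- stop_back (a point): centre of the flat back face (the face to push) of the stop, a dark wooden block 104 mm wide across the rail, 50 mm long along it (plus an 8 mm cork pad in front), from 34 to 80 mm above the table; the point is 57 mm above the table, 25 mm behind the plunger's axis; it is 25 mm short of notch along y when the stop is seated
- plunger (a joint): height of the spring plunger in the stop, m: 0 to -0.001 while it rides on the bar, about -0.006 when it has dropped into the notch, positive if it is pulled up
- plunger_top (a point): centre of the top of the plunger's steel knob (18 mm wide, 9 mm high) above the middle of the stop: 96 mm above the table while riding, 91 mm when dropped. Not to be touched
- pad_front (a point): cork pad on the front of the stop, 90 wide x 8 thick x 40 mm high, facing the bottle; this point is the centre of its front face, 57 mm above the table, 33 mm ahead of the plunger's axis. Not to be touched
- bottle: full wine bottle lying loose in the cradle, 74 mm across, 300 mm long, dark glass; origin at the centre of its base, 68 mm above the table, neck along +y; its base is 29 mm or more ahead of the pad when the stop is seated
- half_bottle: small wine bottle standing beyond the jig, 60 mm across, 230 mm high; origin at the centre of its foot
- glass: stemmed wine glass standing beyond the jig, 72 mm across, 190 mm high; origin at the centre of its foot
- label_roll: roll of paper labels standing on the robot's side of the jig, 90 mm across, 60 mm high; origin at the centre of its underside

How it is judged:
By the outcome, as a careful person would: the job done as asked, in the order asked, and still so for the second after the job is handed in, with the robot touching nothing.
It also fails if it takes over 54 s, if anything falls off the work surface, if the arm or the gripper's body presses on something with over 40 N, if the wrist force passes 120 N, or if a joint passes its speed limit or range.

## Working session

There is one attempt and no reset: what is moved stays moved. The work goes in short steps, Python scripts to look and compute and a shell command to move; the robot and the scene stay as the last step left them, time stands still between calls to the robot, and variables do not carry over. Pictures are saved under pics/ and viewed, at most 10 in all, crops included, and the job is handed in when it is done.

```bash
mkdir -p pics; cat > h.py <<'E'
import numpy as np, cv2
from bench import ctrl
def grab(n):
    im,d=ctrl.get_image(n); np.savez(''+n+'.npz',im=im,d=d); return im,d
def ray(n,px,z):
    p=ctrl.camera_params(n);T=np.array(p['T'])
    u=cv2.undistortPoints(np.array(px,float).reshape(-1,1,2),np.array(p['mtx']),np.array(p['dist_coeffs'])).reshape(-1,2)
    r=np.c_[u,np.ones(len(u))]@T[:3,:3].T; o=T[:3,3]
    return o+r*((z-o[2])/r[:,2])[:,None]
def cloud(n,d):
    v,u=np.mgrid[:480,:640]; p=ctrl.camera_params(n);T=np.array(p['T'])
    q=cv2.undistortPoints(np.c_[u.ravel(),v.ravel()].astype(float).reshape(-1,1,2),np.array(p['mtx']),np.array(p['dist_coeffs'])).reshape(-1,2)
    P=np.c_[q,np.ones(len(q))]*d.reshape(-1,1)
    return (P@T[:3,:3].T+T[:3,3]).reshape(480,640,3)
def proj(n,P):
    p=ctrl.camera_params(n);Ti=np.linalg.inv(np.array(p['T']))
    return cv2.projectPoints(np.array(P,float).reshape(-1,1,3),cv2.Rodrigues(Ti[:3,:3])[0],Ti[:3,3],np.array(p['mtx']),np.array(p['dist_coeffs']))[0].reshape(-1,2)
E
python3 - <<'E'
from h import *
for n in('side','top'):
    im,d=grab(n); cv2.imwrite(f'pics/{n}1.png',im[...,::-1]); print(n,np.round(ctrl.camera_params(n)['T'],3).tolist())
s=ctrl.get_state();print(s['time'],s['position'],s['tool_rot'],s['ft_force'])
E
```

```text
side [[-0.73, -0.374, 0.572, 0.028], [-0.683, 0.369, -0.63, 0.663], [0.024, -0.851, -0.525, 0.566], [0.0, 0.0, 0.0, 1.0]]
top [[-0.024, -0.993, 0.116, 0.441], [-1.0, 0.025, 0.002, 0.095], [-0.005, -0.116, -0.993, 1.219], [0.0, 0.0, 0.0, 1.0]]
0.1 [ 0.22137339 -0.61066397  0.23558675] [-3.09258808e+00 -5.43403474e-01  5.81758681e-04] [0.12867989 0.132175   0.68553189]
```

View pics/top1.png

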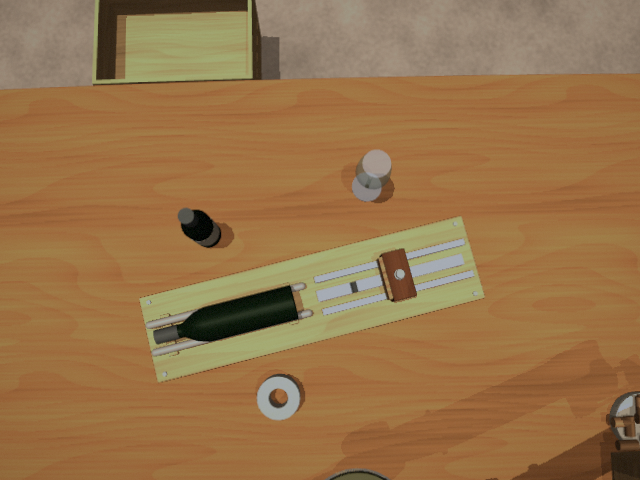

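View pics/side1.png

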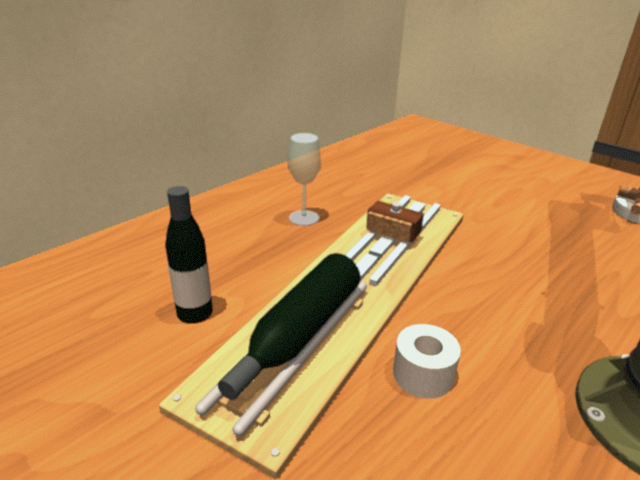

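The top view shows the stop and its knob at about (399,275), the dark notch at (354,287) and the bottle base at (297,303). The board corners are near (462,217), (484,297), (158,381) and (140,298). The side view agrees: the stop is on the rail behind the bottle, and the roll is on the robot's side. Next I'll measure these.

```bash
python3 - <<'E'
from h import *
z=np.load('top.npz');im,d=z['im'],z['d'];C=cloud('top',d)
hsv=cv2.cvtColor(im,cv2.COLOR_RGB2HSV);v,u=np.mgrid[:480,:640]
for nm,p in (('stop',(388,262)),('knob',(400,274)),('bar',(445,268)),('board',(460,235)),('notch',(354,287)),('table',(300,450))):
    print(nm,hsv[p[1],p[0]],C[p[1],p[0]].round(4))
roi=(u>130)&(u<500)&(v>205)&(v<390)
m=roi&(C[...,2]>.010)&(d>0)
cs,_=cv2.findContours(m.astype(np.uint8),0,1);c=max(cs,key=cv2.contourArea)
r=cv2.minAreaRect(c);P=ray('top',cv2.boxPoints(r),.018)
print('board',P.round(4).tolist(),[np.linalg.norm(P[i]-P[i-1]).round(4) for i in range(4)])
cen=P.mean(0);e=[P[1]-P[0],P[2]-P[1]];e=max(e,key=np.linalg.norm);e=e/np.linalg.norm(e);e=e if e[1]>0 else -e
X=np.array([e[1],-e[0],0]); org=cen-e*.07;org[2]=0
print('axis y',e,'yaw',np.degrees(np.arctan2(-e[0],e[1])),'org',org)
# stop top by depth
m=(abs(C[...,2]-.080)<.007)&(u>370)&(u<425)&(v>240)&(v<310)
cs,_=cv2.findContours(m.astype(np.uint8),0,1);c=max(cs,key=cv2.contourArea)
r=cv2.minAreaRect(c);P=ray('top',cv2.boxPoints(r),.08);L=(P-org)@np.c_[X,e]
print('stop top jig',L.round(4).tolist(), P.round(4).tolist())
# notch dark
m=(hsv[...,2]<90)&(abs(u-354)<14)&(abs(v-287)<14)
q=np.c_[u[m],v[m]]+0.;print('notch n',len(q),q.mean(0));P=ray('top',[q.mean(0)],.030);print('notch',P,(P-org)@np.c_[X,e])
P2=ray('top',q,.030);L=(P2-org)@np.c_[X,e];print('ext',L.min(0),L.max(0))
# knob: low saturation bright
m=(hsv[...,1]<70)&(abs(u-400)<12)&(abs(v-274)<12)&(hsv[...,2]>80)
q=np.c_[u[m],v[m]]+0.;P=ray('top',[q.mean(0)],.094);print('knob',len(q),q.mean(0),P,(P-org)@np.c_[X,e])
# bar centre/rails from greys at z~.03
m=(hsv[...,1]<60)&(hsv[...,2]>100)&(u>420)&(u<475)&(v>230)&(v<300)
q=np.c_[u[m],v[m]]+0.;L=(ray('top',q,.031)-org)@np.c_[X,e]
for a,b in((-.05,-.02),(-.02,.02),(.02,.05)):
    s=L[(L[:,0]>a)&(L[:,0]<b)];print('rail',s.mean(0),np.polyfit(s[:,1],s[:,0],1))
for nm,box,zz in(('roll',(250,305,370,425),.06),):
    m=(hsv[...,1]<60)&(hsv[...,2]>110)&(u>box[0])&(u<box[1])&(v>box[2])&(v<box[3]);(c,rr)=cv2.minEnclosingCircle(np.c_[u[m],v[m]].astype(np.float32));print(nm,ray('top',[c],zz),rr)
cv2.imwrite('pics/crop1.png',cv2.resize(im[230:330,300:480],None,fx=4.4,fy=4.4,interpolation=2)[...,::-1])
E
```

```text
stop [ 11 165 102] [ 0.5531 -0.0743  0.0789]
knob [ 75   9 172] [ 0.5259 -0.0953  0.097 ]
bar [110  18 174] [ 0.5412 -0.2047  0.0341]
board [ 29  87 165] [ 0.6158 -0.2473  0.0142]
notch [26 30 68] [ 0.5055 -0.0059  0.0247]
table [ 15 155 158] [0.1569 0.1203 0.0002]
board [[0.4924, 0.4744, 0.018], [0.6646, -0.2546, 0.018], [0.4751, -0.2925, 0.018], [0.3084, 0.4249, 0.018]] [np.float64(0.1906), np.float64(0.7491), np.float64(0.1933), np.float64(0.7365)]
axis y [-0.22993253  0.97320657 -0.        ] yaw 13.293099665352177 org [0.50118438 0.01993984 0.        ]
stop top jig [[0.0508, -0.0848], [0.0514, -0.144], [-0.0528, -0.1429], [-0.0531, -0.0843]] [[0.5702, -0.0509, 0.08], [0.5843, -0.1084, 0.08], [0.4827, -0.1313, 0.08], [0.4689, -0.0743, 0.08]]
notch n 57 [353.66666667 286.80701754]
notch [[ 0.50569577 -0.00478796  0.03      ]] [[-0.00129521 -0.02510257]]
ext [-0.01190818 -0.03103451] [ 0.00914845 -0.01900411]
knob 111 [400.8018018  273.32432432] [[ 0.5275113  -0.09752491  0.094     ]] [[-0.00138744 -0.12037088]]
rail [-0.03805031 -0.22595849] [ 0.00203392 -0.03759072]
rail [-0.0020061 -0.2243685] [-0.00423594 -0.00295651]
rail [ 0.03376662 -0.23659238] [0.00033438 0.03384573]
roll [[0.27736009 0.16264823 0.06      ]] 21.821910858154297
```

View pics/crop1.png

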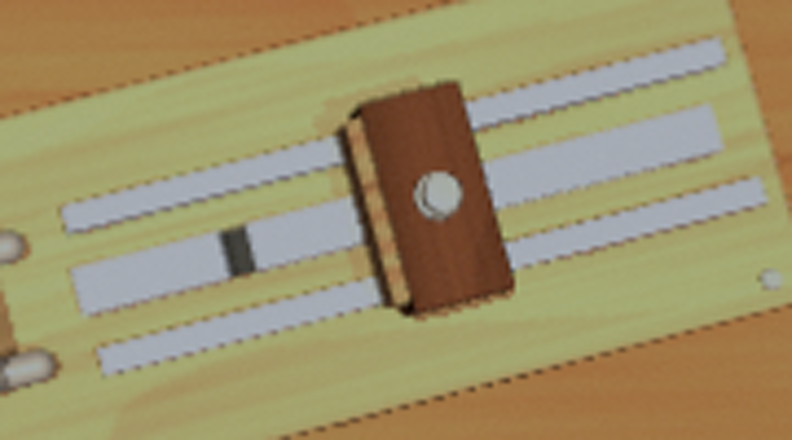

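Measured against the given sizes, it all agrees. The knob is at jig y -0.120, so the back face is at -0.145. The notch is at -0.025, so the push is about 95 mm. Yaw is 13.3°, and the knob–notch line gives 13.2°. I'll close the fingers, turn -6.7° so a finger back faces along the rail, go 30 mm behind the stop, and keep the tips at z of about 60 mm so the body clears the knob and bottle.

```bash
python3 -m inch '[[30,40,0,0,0,-1],[65,90,0,0,0,-2],[100,140,0,0,0,-3],[140,190,0,0,0,-4],[180,245,0,0,0,-5],[220,300,0,0,0,-6],[260,355,0,0,0,-6.7],[295,405,0,0,0,-6.7],[322,445,0,0,0,-6.7],[322,445,-30,0,0,-6.7],[322,445,-65,0,0,-6.7],[322,445,-100,0,0,-6.7],[322,445,-130,0,0,-6.7],[322,445,-150,0,0,-6.7],[322,445,-162,0,0,-6.7],[322,445,-162,0,0,-6.7],[322,445,-162,0,0,-6.7]]' 0 20
python3 - <<'E'
from h import *
im,d=grab('top');cv2.imwrite('pics/top2.png',im[180:380,280:540][...,::-1].repeat(3,0).repeat(3,1)[:600,:780])
s=ctrl.get_state();print(s['position'],s['tool_rot'],s['ft_force'])
E
```

```text
time: 2.22
position: [0.5444, -0.1663, 0.0757]
tool_rot: [3.12, 0.362, 0.003]
ft_force: [0.4, 0.4, 0.1]
grip_width: 0.007
grip_force: 0.0
[ 0.54442667 -0.16634524  0.07577709] [3.11965976e+00 3.61708519e-01 2.92871378e-03] [-1.00747962 -0.59889619  0.53477574]
```

View pics/top2.png

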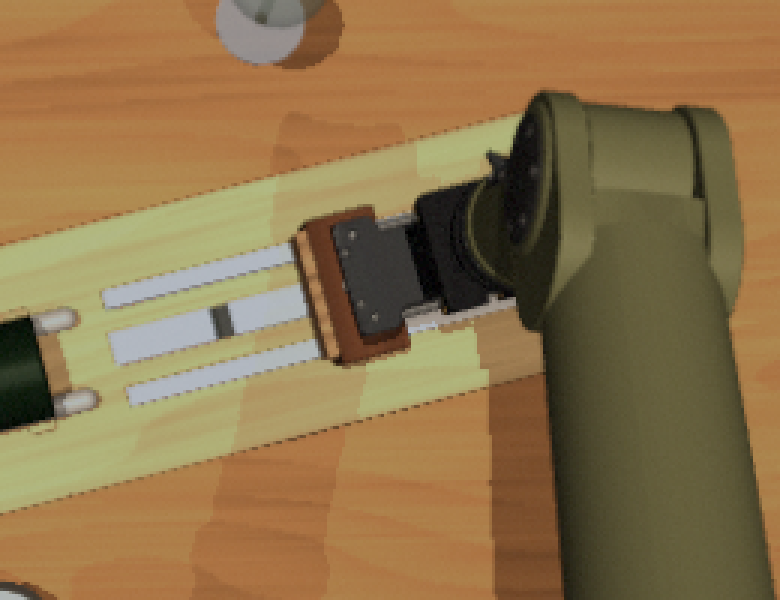

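The view shows the tool behind the stop, with the body above the block. The stop hasn't moved, and the pad front edge (~(310,290)) and the notch (222,322) are still visible. I'll approach first, then push slowly.

```bash
python3 -m inch '[[-2.3,9.7,0,0,0,0],[-4.6,19.5,0,0,0,0],[-6,25.3,0,0,0,0],[-6.9,29.2,0,0,0,0],[-7.8,33.1,0,0,0,0],[-8.7,37,0,0,0,0],[-9.7,40.9,0,0,0,0],[-10.6,44.8,0,0,0,0],[-11.5,48.7,0,0,0,0],[-12.4,52.6,0,0,0,0],[-13.3,56.4,0,0,0,0],[-14.3,60.3,0,0,0,0],[-15.2,64.2,0,0,0,0],[-16.1,68.1,0,0,0,0],[-17,72,0,0,0,0],[-17.9,75.9,0,0,0,0],[-18.4,77.9,0,0,0,0],[-18.4,77.9,0,0,0,0]]'
cat > m.py <<'E'
import sys
from h import *
im,d=grab('top');C=cloud('top',d);hsv=cv2.cvtColor(im,cv2.COLOR_RGB2HSV);v,u=np.mgrid[:480,:640]
e=np.array([-.22993,.97321,0]);X=np.array([e[1],-e[0],0]);org=np.array([.5012,.0199,0])
J=np.stack([(C-org)@X,(C-org)@e],-1)
# pad front: highest jig-y of points at pad-top/stop height, per lateral strip
m=(C[...,2]>.068)&(C[...,2]<.09)&(hsv[...,1]>60)&(abs(J[...,0])<.04)&(J[...,1]<.03)&(J[...,1]>-.16)
y=J[...,1][m];x=J[...,0][m];print('pad front y',[np.round(y[(x>a)&(x<a+.02)].max(),4) if ((x>a)&(x<a+.02)).any() else None for a in(-.04,-.02,0,.02)])
s=ctrl.get_state();p=s['position']-org;print(s['time'],'tcp jig',p@X,p@e,s['position'][2],'F along',s['ft_force']@e,s['ft_force'])
if len(sys.argv)>1: cv2.imwrite('pics/'+sys.argv[1]+'.png',cv2.resize(im[200:350,260:460],None,fx=4,fy=4)[...,::-1])
E
python3 m.py
```

```text
time: 4.53
position: [0.525, -0.0874, 0.0747]
tool_rot: [-3.12, -0.363, 0.0]
ft_force: [1.6, -0.7, -1.3]
grip_width: 0.006
grip_force: 0.7
pad front y [np.float64(-0.0415), None, None, np.float64(-0.0539)]
4.575 tcp jig -0.0014818563181294455 -0.10993576316685896 0.07466200449976852 F along -0.9732020208712915 [-0.12342728 -1.02915265 -0.58085337]
```

```bash
python3 m.py t3
```

```text
pad front y [np.float64(-0.0418), None, None, np.float64(-0.0537)]
4.625 tcp jig -0.0014918008118023373 -0.10995137787230098 0.0746739435361008 F along -1.014935373188703 [ 0.87268809 -0.83669321  0.36063399]
```

View pics/t3.png

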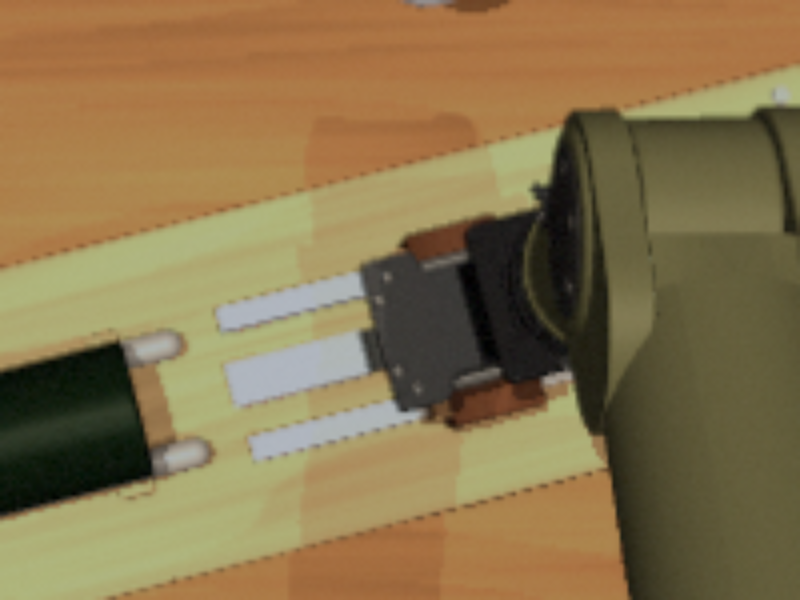

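The pad is now under the overhang of the body, which is above it and clear, and the block ends are visible at about (450,240) and (500,400). The stop is moving with the fingers. I'll go on to a few mm short of the notch and track the block by its visible ends.

```bash
python3 -m inch '[[-0.9,3.9,0,0,0,0],[-1.8,7.8,0,0,0,0],[-2.8,11.7,0,0,0,0],[-3.7,15.6,0,0,0,0],[-4.6,19.5,0,0,0,0],[-5.5,23.4,0,0,0,0],[-6.4,27.2,0,0,0,0],[-7.1,30.2,0,0,0,0],[-7.6,32.1,0,0,0,0],[-7.6,32.1,0,0,0,0]]'
cat >> m.py <<'E'
m=(hsv[...,0]<13)&(hsv[...,1]>120)&(hsv[...,2]<135)&(C[...,2]>.07)&(C[...,2]<.09)
q=np.c_[u[m],v[m]]+0.;L=(ray('top',q,.08)-org)@np.c_[X,e]
for a,b in((-.06,-.03),(.03,.06)):
    s=L[(L[:,0]>a)&(L[:,0]<b)&(abs(L[:,1]+.08)<.1)]
    if len(s): print('block end x',a,'n',len(s),'y',np.percentile(s[:,1],[2,98]).round(4))
E
python3 m.py
```

```text
time: 5.88
position: [0.5173, -0.0551, 0.0747]
tool_rot: [-3.12, -0.363, 0.001]
ft_force: [1.1, -1.5, -0.1]
grip_width: 0.005
grip_force: 0.7
pad front y [np.float64(-0.0081), None, None, np.float64(-0.0173)]
5.925 tcp jig -0.0016842703398566308 -0.07678705266302169 0.0746327645372853 F along -0.7655493087779905 [ 0.81769367 -0.59343513 -0.22886512]
block end x -0.06 n 176 y [-0.0639 -0.017 ]
block end x 0.03 n 77 y [-0.0577 -0.0175]
```

```bash
python3 -m inch '[[-0.2,1,0,0,0,0],[-0.5,1.9,0,0,0,0],[-0.7,2.9,0,0,0,0],[-0.7,2.9,0,0,0,0]]'; python3 m.py
python3 -m inch '[[-0.2,1,0,0,0,0],[-0.5,1.9,0,0,0,0],[-0.5,1.9,0,0,0,0]]'; python3 m.py
```

```text
time: 6.42
position: [0.5167, -0.053, 0.0746]
tool_rot: [-3.121, -0.362, 0.001]
ft_force: [0.9, -1.5, 0.8]
grip_width: 0.009
grip_force: 0.8
pad front y [np.float64(-0.0076), None, None, np.float64(-0.0149)]
6.475 tcp jig -0.001737024397474423 -0.07452490444088214 0.07458022317478917 F along -0.9043672062245278 [-0.35656607 -1.01350422  0.65771456]
block end x -0.06 n 175 y [-0.0616 -0.0148]
block end x 0.03 n 78 y [-0.0534 -0.0153]
time: 6.85
position: [0.5162, -0.0511, 0.0746]
tool_rot: [-3.121, -0.362, 0.0]
ft_force: [0.7, -1.6, 2.2]
grip_width: 0.006
grip_force: 0.8
pad front y [np.float64(-0.0034), None, None, np.float64(-0.0127)]
6.9 tcp jig -0.0017067237216859311 -0.07255145617207324 0.07457672328987812 F along -1.1226945414643117 [ 0.29287266 -1.08440556  1.07573624]
block end x -0.06 n 173 y [-0.0596 -0.0125]
block end x 0.03 n 74 y [-0.0495 -0.0134]
```

```bash
for i in 1; do :; done
python3 -m inch '[[-0.2,1,0,0,0,0],[-0.5,1.9,0,0,0,0],[-0.5,1.9,0,0,0,0]]'|grep force; python3 m.py
python3 -m inch '[[-0.2,1,0,0,0,0],[-0.2,1,0,0,0,0]]'|grep force; python3 m.py
```

```text
ft_force: [0.1, -1.8, 0.2]
grip_force: 0.8
pad front y [np.float64(-0.0028), None, None, np.float64(-0.011)]
7.325 tcp jig -0.0017016767035605129 -0.07052366975070211 0.07456153644707238 F along -1.1708837531630507 [ 0.53063658 -1.07774734  1.5297629 ]
block end x -0.06 n 171 y [-0.0579 -0.0116]
block end x 0.03 n 78 y [-0.0489 -0.0107]
ft_force: [0.4, -1.0, 2.4]
grip_force: 0.7
pad front y [np.float64(-0.0012), None, None, np.float64(-0.0111)]
7.625 tcp jig -0.0017076117410199537 -0.06954165021407659 0.07454717072716191 F along -1.564273791489395 [-0.48268391 -1.72137288  0.91848235]
block end x -0.06 n 171 y [-0.0562 -0.0096]
block end x 0.03 n 75 y [-0.0493 -0.0107]
```

Not snapped yet: the block still moves step for step with the tool. I'll continue in 1 mm steps.

```bash

python3 -m inch '[[-0.2,1,0,0,0,0],[-0.2,1,0,0,0,0]]'|grep force; python3 m.py|grep -v pad
python3 -m inch '[[-0.2,1,0,0,0,0],[-0.2,1,0,0,0,0]]'|grep force; python3 m.py|grep -v pad
```

```text
ft_force: [0.1, 0.7, -0.1]
grip_force: 0.2
7.925 tcp jig -0.001722132063965015 -0.06816781036785312 0.07440305280113989 F along -0.09102289172094402 [-0.14919379 -0.12877695 -0.26182975]
block end x -0.06 n 167 y [-0.0551 -0.0086]
block end x 0.03 n 76 y [-0.0492 -0.0087]
ft_force: [-0.1, -0.6, -0.1]
grip_force: 0.0
8.225 tcp jig -0.0017067414483113014 -0.06735155812034638 0.07443747014243379 F along -0.15114346380331822 [1.35739781 0.16539392 0.22353362]
block end x -0.06 n 170 y [-0.0496 -0.0039]
block end x 0.03 n 84 y [-0.0379 -0.0048]
```

The force vanished and the block jumped about 5 mm ahead of the fingers; its back edge is now at -0.050, as expected when seated. I'll retreat straight back, then up and away to check.

```bash
python3 -m inch '[[1.1,-5,0,0,0,0],[4.6,-19.5,0,0,0,0],[9.2,-39,0,0,0,0],[16,-68,0,0,0,0],[25,-107,0,0,0,0],[30,-127,20,0,0,0],[30,-140,60,0,0,0],[20,-170,110,0,0,0],[0,-210,150,0,0,0],[-40,-250,160,0,0,0],[-80,-295,160,0,0,0],[-120,-340,160,0,0,0],[-150,-380,160,0,0,0],[-150,-380,160,0,0,0],[-150,-380,160,0,0,0]]'
python3 m.py t4
python3 - <<'E'
from h import *
z=np.load('top.npz');im,d=z['im'],z['d'];C=cloud('top',d);hsv=cv2.cvtColor(im,cv2.COLOR_RGB2HSV);v,u=np.mgrid[:480,:640]
e=np.array([-.22993,.97321,0]);X=np.array([e[1],-e[0],0]);org=np.array([.5012,.0199,0])
k=proj('top',[[.5057,-.0048,.091]])[0];print(k)
m=(hsv[...,1]<70)&(abs(u-k[0])<12)&(abs(v-k[1])<12)&(hsv[...,2]>80)
q=np.c_[u[m],v[m]]+0.;P=ray('top',[q.mean(0)],.0895);print('knob',len(q),P,((P-org)@np.c_[X,e]), 'depth z',np.median(C[...,2][m]))
im,d=grab('side');cv2.imwrite('pics/side4.png',cv2.resize(im[160:340,270:480],None,fx=3,fy=3)[...,::-1])
E
```

```text
time: 10.1
position: [0.3649, -0.427, 0.2345]
tool_rot: [-3.12, -0.36, -0.0]
ft_force: [0.6, 1.2, 0.1]
grip_width: 0.008
grip_force: 0.0
pad front y [np.float64(0.0094), np.float64(0.0091), np.float64(0.0093), np.float64(0.0089)]
10.15 tcp jig -0.23448827846080053 -0.40294955017727074 0.23450058598634096 F along -0.07544664656660613 [0.37746684 0.01165658 0.73701084]
block end x -0.06 n 243 y [-0.0469 -0.0009]
block end x 0.03 n 205 y [-0.0468 -0.0017]
[356.09781881 285.13801172]
knob 120 [[ 0.50702731 -0.00790454  0.0895    ]] [[-0.0007219  -0.02839953]] depth z 0.08522706545277459
```

View pics/t4.png

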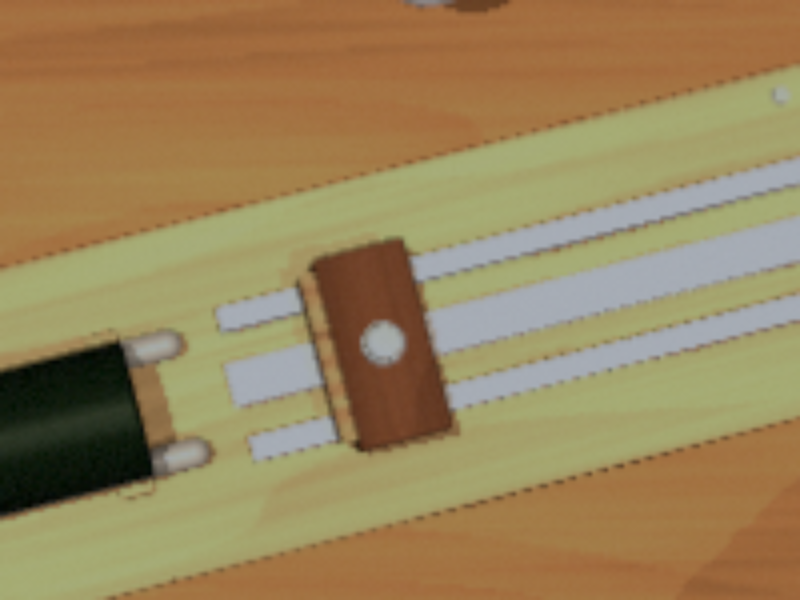

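View pics/side4.png

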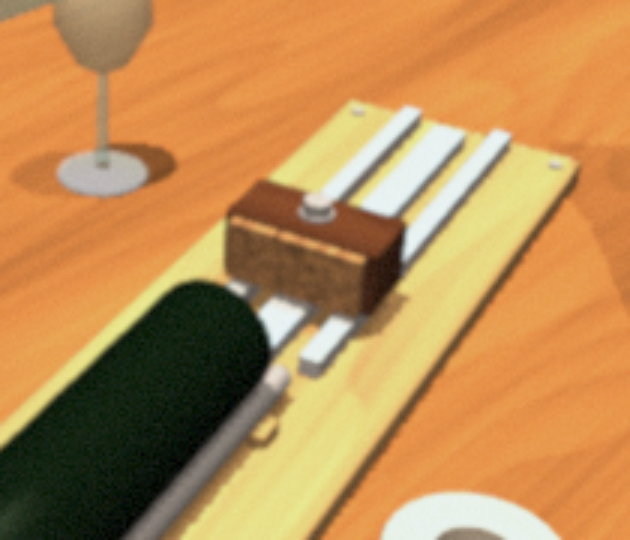

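The top crop shows the knob at (382,342), with the notch hidden under the block and the bottle and cradle untouched. The side crop shows the knob sitting low on the block and a clear gap to the bottle. One last numeric check of the knob height (it was 18 mm over the block before the push).

```bash
python3 - <<'E'
from h import *
z=np.load('top.npz');C=cloud('top',z['d'])
kx,ky=260+382/4,200+342/4;kx,ky=int(kx),int(ky)
print('knob z',np.median(C[ky-1:ky+2,kx-1:kx+2,2]),'block z',np.median(C[ky-16:ky-10,kx-4:kx+2,2]),np.median(C[ky+10:ky+16,kx:kx+6,2]))
E
```

```text
knob z 0.09075312063954866 block z 0.07921830034144506 0.07969613661946418
```

The knob is now at 91 mm (it was 97), so the plunger has dropped into the notch.

```bash
python3 -c "
from bench import ctrl
print(ctrl.close_job())"
```

```text
the job is handed in; nothing more can be done
None
```

The end stop is seated: its plunger dropped into the notch (knob at 91 mm), the arm is withdrawn and touching nothing, the bottles, glass and label roll were never approached, and the job is handed in at about 10 s.

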